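# Close a sprung moulding flask on its dowels and hold it shut

### The job

Set the base of the small aluminium moulding flask (the half with the two dowel pins) fully down and square in the pocket of the blue bench nest and let go of it. Then fit the flask lid over the dowels, press it flush onto the base against the sprung ejector, and finish while still holding it pressed shut: it springs open if released. Leave the jaw model, the bur pot, the white-capped bottle and the brown wheel where they stand.

Things in the scene. Friction and masses are not known exactly. Their poses are not given: they have to be found in the camera images.
- nest: Fixed nest: blue plate 116 (x) x 88 (y) x 10 mm with four steel corner brackets, 9 mm thick, that stand 12 mm above it (to z = 22 mm) round a pocket 87 (x) x 59 (y) mm. The middle 59 mm of the long sides are open for fingers. Origin: centre of the plate's underside, z up; pocket floor at z = 10 mm; x along the pocket's length. The base may go in either way round.
- flask_base: Loose aluminium block 84 (x) x 56 (y) x 32 (z) mm, 0.4 kg, upright, white plaster face on top. Two dowels with tapered tips stand 18 mm above the top face: thick, 10 mm wide, at x = -28, y = 0; thin, 7 mm, at x = +28, y = 0. Red mark on the end at x = -42. A brass ejector 14 mm wide stands 6 mm proud in the middle of the top. Origin: centre of underside. Grip across the 56 mm width.
- flask_lid: Loose aluminium plate 84 (x) x 56 (y) x 24 (z) mm, 0.26 kg, lying right side up, two through holes: 12 mm at x = -28, y = 0 (thick dowel), 9 mm at x = +28, y = 0 (thin): fits one way only. Red mark on the end at x = -42, red dot by the big hole. Origin: centre of underside. Shut, it lies 32 mm above the base's origin; unpressed, 6 mm higher on the ejector. Grip across the 56 mm width.
- big_dowel_tip (a point): Tip of the thick dowel, fixed to the base at (-28, 0, 50) mm in its frame.
- lid_big_hole (a point): Centre of the big hole's lower mouth, at (-28, 0, 0) mm in the lid's frame.
- ejector (a joint): Sprung brass ejector in the base: 0 = standing 6 mm proud, 0.006 m = pressed flush (lid shut). Its spring pushes up with about 7 N at 0 and 14 N at 0.006 m, so the lid (2.5 N) stays up unless pressed; a push of 15 to 25 N on the lid shuts it firmly.
- cast: Bystander, loose: yellow plaster jaw model, 66 x 74 x 32 (mm). Leave it alone. Origin: centre of its underside.
- bur_pot: Bystander, loose: small round white pot of burs, 69 across, 32 high (mm). Leave it alone. Origin: centre of its underside.
- monomer: Bystander, loose: brown bottle with white cap, 46 across, 94 high (mm). Leave it alone. Origin: centre of its underside.
- wheel: Bystander, loose: brown polishing wheel, a disc 42 across, 10 thick (mm). Leave it alone. Origin: centre of its underside.
Mind the look-alikes: they are no part of the job. Leave any pink look-alike of the flask_base alone.

How it is judged:
By the outcome, as a careful person would: the job done as asked, in the order asked, and still so for the second after the job is handed in, while the arm keeps its last pose, push and grip.
It also fails if it takes over 48 s, if anything falls off the work surface, if the arm or the gripper's body presses on something with over 40 N, if the wrist force passes 120 N, or if a joint passes its speed limit or range.

### The arm

A 6-joint arm with a two-finger parallel gripper is mounted at the origin on a cart in front of the work surface, level with it; the furniture and walls round the work are solid. World frame = base frame: x ahead of the robot, y to its left, z up, the work surface at z = 0. Lengths are in m, angles in rad, forces in N, time in s.
With the tool pointing down it reaches from about 0.35 to 0.925 m from the base axis. Payload 6.4 kg.
Tool frame: the origin (TCP) lies midway between the tips of the shut fingers; the grasp point (between the pads) lies 19 mm behind it; z points along the fingers, y is the line along which they close (so a half turn about z gives the same grasp; the last joint's range is limited). The gripper opens to 94 mm and grips with 3 to 60 N. Pads are 16 mm wide; open, the fingers measure 119 mm over their backs; the gripper's body (75 mm by 177 mm) begins 78 mm behind the grasp point.
Start: joints at [-1.456, 0.245, 1.558, -0, 1.339, -0.174], TCP at [0.185, -0.623, 0.205] pointing down, gripper open.
Joint ranges: [-3.13, 3.13], [-1.02, 2.26], [0.13, 2.54], [-0.95, 4.09], [0.21, 2.88], [-2.74, 2.74]. Speed limits (rad/s): [2.57, 2.57, 3.14, 3.14, 3.14, 3.14].

### API

Orientations are given as a 3x3 rotation matrix whose columns are the frame's x, y, z axes.
In Python, from station import env gives the robot as it stands.
- The arm moves only by the shell command python3 -m jog 'ROWS'. ROWS is JSON, one flat list of numbers, 7 for each row, row after row: the shift along the tool's x, y, z each as a share of 0.15 m, from -1 to 1, then the turn, a rotation vector about the tool's x, y, z each as a share of pi/4 rad, from -1 to 1, then the opening, from -1 (shut) to 1 (fully open). In form: [tx, ty, tz, rx, ry, rz, gripper, tx, ty, tz, rx, ry, rz, gripper, ...]. A call has exactly 8 rows; each row is the pose to reach, as a shift and turn from the pose commanded when the call began, along the tool's axes at that moment; what a row does not reach only later rows make up. A row lasts 1/10 s, in which the tool goes at most 50 mm and 8.59 degrees, less where a joint would pass 70% of its speed; a pose out of reach is approached as far as the arm can. A call with a number of a shift or a turn outside -1 to 1 is refused whole. A call with a gripper value outside its range is refused whole. The fingers move at their own pace and stop on an object; the grip force is fixed at half the most. Time passes only in rows, so rows that repeat a pose let the fingers close, or fill a call up. It gives the time, the measured TCP pose, the force, the opening and the grip force at its end, in the units of the state.
- env.get_obs(): the state, without advancing time (a new reading comes with each control period).
- env.grab_frame(name): name is "scene" or "side" or "wrist"; returns a dict with "color" (384x512x3 uint8, blue, green, red), "mtx" (3x3 intrinsics, pixels), "rvec" (rotation vector, rad) and "tvec" (3), from world to camera coordinates, as OpenCV has them; the wrist camera has in their place "mount" (4x4, takes a point from camera to tool coordinates, whose origin is the TCP and whose axes are the flange's). Camera axes: x right, y down, z forward; pixel columns grow to the right and rows downward; lengths in m; the calibration is good to about 2 mm. The wrist camera is an equidistant fisheye: a pixel r from the principal point sees the ray r / f radians off the axis. A picture is of the moment at which its call begins: read the wrist's pose just before it. There is no depth.
- env.finish_job(): hands the job in; it is judged then, once.
Trained networks look in a picture, given as the dict that the camera call returned (one of the last four; its "shot" number tells which), for a name from the list of things; names that differ only in an ending like _2 or _b are one class to them, and where a whole thing is asked for, a point or a joint stands for the part that bears it (a point fixed in the world has none). Each returns a list of dicts, best first, with "confidence" (0 to 1); they miss things now and then, are a little off and sometimes report something else, mostly with a low value. They report only what shows in the picture. A call takes as long as a camera call. They do not tell look-alikes from the thing itself.
- env.outline_of(picture, name): "region" (384x512 bool, what is visible of it).
- env.pinpoint(picture, name): "xyz" ([x, y, z] in m, in world coordinates, good to about 4 mm: a listed point, or the origin of a listed thing).
The state is a dict: "clock": time; "joint_positions": joint angles; "qvel": joint speeds; "tau": joint torques, N m; "tcp_pos": TCP position; "eef_rot": TCP orientation; "ft_force": force on the tool from outside, world axes, zero at the start; "ft_torque": the same for the moment, N m; "width": opening from 0.0 (shut) to 1.0 (fully open); "grip_force": force on a finger pad.
Only numpy, scipy, OpenCV 4.12 (cv2) and the standard library are available. Lean on these libraries where they do the work, as an engineer would, in place of code of your own. Each camera call takes 0.05 s, during which the arm holds its last target. There are 200 camera calls.

## Working session

There is one attempt and no reset: what is moved stays moved. The work goes in short steps, Python scripts to look and compute and a shell command to move; the robot and the scene stay as the last step left them, time stands still between calls to the robot, and variables do not carry over. Pictures are saved under pics/ and viewed, at most 10 in all, crops included, and the job is handed in when it is done.

```bash
mkdir -p pics; ls; cat > h.py <<'E'
import numpy as np, cv2
from station import env
def rt(p):
    return cv2.Rodrigues(np.array(p["rvec"],float))[0], np.array(p["tvec"],float).ravel()
def proj(p,X):
    R,t=rt(p); return cv2.projectPoints(np.atleast_2d(X).astype(float),R,t,np.array(p["mtx"]),None)[0][:,0]
def onplane(p,uv,z):
    R,t=rt(p); K=np.array(p["mtx"]); uv=np.atleast_2d(uv)
    d=(np.linalg.inv(K)@np.c_[uv,np.ones(len(uv))].T).T@R; c=-R.T@t
    return c+d*((z-c[2])/d[:,2])[:,None]
E
python3 - <<'E'
from h import *
ps={n:env.grab_frame(n) for n in("scene","side","wrist")}
cv2.imwrite("pics/a.png",np.hstack([ps["scene"]["color"]]));cv2.imwrite("pics/b.png",ps["side"]["color"]);cv2.imwrite("pics/w0.png",ps["wrist"]["color"])
for n,p in ps.items():
  for k in("nest","flask_base","flask_lid","big_dowel_tip","lid_big_hole","cast","bur_pot","monomer","wheel"):
    for r in env.pinpoint(p,k):
      if r["confidence"]>.2: print(n,k,np.round(r["xyz"],3),round(r["confidence"],2))
o=env.get_obs();print(o["clock"],o["width"],o["ft_force"],o["eef_rot"]);print(ps["wrist"]["mount"],ps["wrist"]["mtx"])
E
```

```text
pics
scene nest [ 0.522 -0.361 -0.   ] 0.75
scene nest [ 0.528 -0.462  0.046] 0.44
scene flask_base [ 0.548 -0.594  0.002] 0.89
scene flask_base [ 0.502 -0.474 -0.003] 0.83
scene flask_base [ 0.53  -0.462  0.051] 0.52
scene flask_lid [ 0.457 -0.179  0.006] 0.54
scene big_dowel_tip [ 0.52  -0.593  0.049] 0.84
scene lid_big_hole [ 0.483 -0.173 -0.002] 0.55
scene cast [ 0.4   -0.072 -0.002] 0.66
scene bur_pot [ 0.64  -0.453 -0.002] 0.79
scene monomer [ 0.669 -0.274 -0.002] 0.72
scene monomer [ 0.403 -0.075 -0.001] 0.4
scene monomer [ 0.528 -0.464  0.045] 0.23
scene wheel [ 0.404 -0.287  0.001] 0.61
side nest [ 0.518 -0.366 -0.004] 0.57
side flask_base [ 0.505 -0.471  0.001] 0.87
side flask_base [ 0.545 -0.587 -0.001] 0.73
side flask_base [ 0.518 -0.363 -0.005] 0.57
side flask_lid [ 0.455 -0.18  -0.002] 0.87
side big_dowel_tip [ 0.522 -0.593  0.046] 0.97
side big_dowel_tip [ 0.531 -0.462  0.053] 0.56
side lid_big_hole [ 0.485 -0.176 -0.002] 0.94
side cast [ 0.399 -0.075  0.   ] 0.81
side bur_pot [ 0.64  -0.444 -0.   ] 0.95
side bur_pot [ 0.399 -0.076 -0.001] 0.61
side monomer [ 0.661 -0.28   0.003] 0.68
side wheel [ 0.404 -0.286 -0.002] 0.45
1.5 0.9995344968643679 [-0.07708227  0.18223531  0.31234938] [[ 9.58590926e-01  2.84786649e-01  3.96253341e-05]
 [ 2.84786648e-01 -9.58590927e-01  1.26211991e-05]
 [ 4.15788347e-05 -8.13800861e-07 -9.99999999e-01]]
[[-5.39502086e-04 -9.58117883e-01 -2.86373588e-01  8.43455251e-02]
 [ 9.99999267e-01 -8.27427770e-04  8.84409957e-04 -4.03601502e-04]
 [-1.08432246e-03 -2.86372901e-01  9.58117626e-01 -1.79271947e-01]
 [ 0.00000000e+00  0.00000000e+00  0.00000000e+00  1.00000000e+00]] [[297.31863964   0.         251.76599578]
 [  0.         297.31863964 189.45923453]
 [  0.           0.           1.        ]]
```

View pics/a.png

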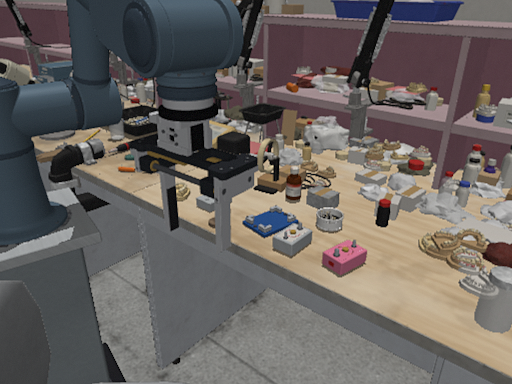

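View pics/b.png

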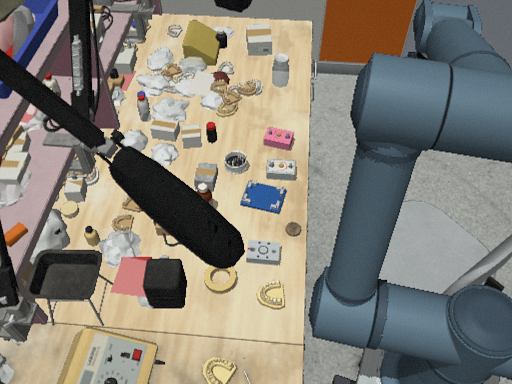

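```bash
python3 - <<'E'
from h import *
a=cv2.imread("pics/a.png");b=cv2.imread("pics/b.png")
A=cv2.resize(a[175:275,190:370],None,fx=4.4,fy=4.4,interpolation=cv2.INTER_CUBIC)[:, :792]
c=b[120:270,225:315]; B=cv2.resize(c,None,fx=3.9,fy=3.9,interpolation=cv2.INTER_CUBIC)
cv2.imwrite("pics/c1.png",A);cv2.imwrite("pics/c2.png",B)
E
```

```text
(no output)
```

View pics/c2.png

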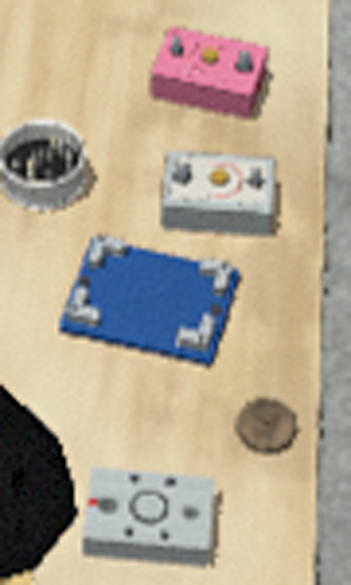

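```bash
python3 -m jog '[0.25,-0.2,0,0,0,0,1, 0.5,-0.4,0,0,0,0,1, 0.8,-0.6,0,0,0,0,1, 1,-0.7,0,0,0,0,1, 1,-0.7,0,0,0,0,1, 1,-0.7,0,0,0,0,1, 1,-0.7,0,0,0,0,1, 1,-0.7,0,0,0,0,1]'
python3 -m jog '[0.3,0,0,0,0,0,1, 0.6,0,0,0,0,0,1, 0.9,0,0,0,0,0,1, 1,0,0,0,0,0,1, 1,0,0,0,0,0,1, 1,0,0,0,0,0,1, 1,0,0,0,0,0,1, 1,0,0,0,0,0,1]'
cat >> h.py <<'E'
def wcam(p,o):
    T=np.eye(4);T[:3,:3]=o["eef_rot"];T[:3,3]=o["tcp_pos"]; return T@np.array(p["mount"])
def wproj(p,W,X):
    X=np.atleast_2d(X); c=(X-W[:3,3])@W[:3,:3]; K=np.array(p["mtx"])
    rho=np.hypot(c[:,0],c[:,1]); th=np.arctan2(rho,c[:,2])
    return np.c_[K[0,2]+K[0,0]*th*c[:,0]/rho, K[1,2]+K[1,1]*th*c[:,1]/rho]
def wrays(p,W,uv):
    K=np.array(p["mtx"]); d=(np.atleast_2d(uv)-K[:2,2])/K[0,0]; th=np.linalg.norm(d,axis=1)[:,None]
    return np.c_[np.sin(th)*d/th,np.cos(th)]@W[:3,:3].T
def wplane(p,W,uv,z):
    r=wrays(p,W,uv); return W[:3,3]+r*((z-W[2,3])/r[:,2])[:,None]
def shot(fn):
    import pickle
    o=env.get_obs();p=env.grab_frame("wrist");cv2.imwrite(f"pics/{fn}.png",p["color"]);pickle.dump((p,o),open(fn+".pkl","wb"))
    return p,o,wcam(p,o)
E
python3 - <<'E'
from h import *
p,o,W=shot("w1")
for k in("nest","flask_base","flask_lid","big_dowel_tip","lid_big_hole"):
    for r in env.pinpoint(p,k):
      if r["confidence"]>.2: print(k,np.round(r["xyz"],3),round(r["confidence"],2),wproj(p,W,r["xyz"]).round())
print(o["tcp_pos"],o["clock"])
E
```

```text
clock: 2.3
tcp_pos: [0.2981, -0.4807, 0.2054]
eef_rot: [[0.959, 0.283, -0.0], [0.283, -0.959, -0.0], [-0.0, -0.0, -1.0]]
ft_force: [-0.0, -0.8, -0.1]
width: 0.999
grip_force: 0.0
clock: 3.1
tcp_pos: [0.4415, -0.4378, 0.2055]
eef_rot: [[0.959, 0.283, -0.0], [0.283, -0.959, -0.0], [-0.0, 0.0, -1.0]]
ft_force: [0.1, 0.8, 0.6]
width: 0.996
grip_force: 0.0
nest [ 0.517 -0.362 -0.   ] 0.69 [[212.  96.]]
flask_base [ 0.551 -0.593 -0.003] 0.82 [[381. 125.]]
flask_base [ 0.504 -0.473  0.001] 0.66 [[292. 130.]]
flask_lid [ 0.457 -0.186  0.004] 0.75 [[ 84. 111.]]
flask_lid [ 0.518 -0.364 -0.   ] 0.73 [[214.  96.]]
big_dowel_tip [ 0.529 -0.464  0.049] 0.73 [[296. 111.]]
big_dowel_tip [ 0.522 -0.595  0.05 ] 0.58 [[393. 151.]]
lid_big_hole [ 0.485 -0.177  0.004] 0.89 [[83. 91.]]
[ 0.4415246  -0.43777615  0.20552422] 3.1
```

View pics/w1.png

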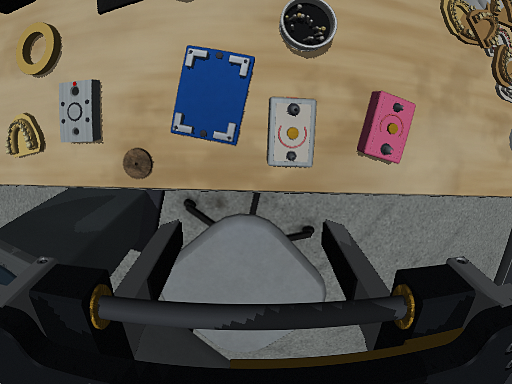

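```bash
cat >> h.py <<'E'
from scipy.optimize import least_squares
import itertools
def box(x0,x1,y0,y1,z0,z1): return np.array(list(itertools.product((x0,x1),(y0,y1),(z0,z1))))/1000
def cyl(x,r,z0,z1):
    a=np.linspace(0,2*np.pi,16)[:-1]; return np.array([[x+r*np.cos(t),r*np.sin(t),z] for t in a for z in(z0,z1)])/1000
MODEL={"flask_base":[box(-42,42,-28,28,0,32),cyl(-28,5,32,46),cyl(-28,2.5,46,50),cyl(28,3.5,32,46),cyl(28,2,46,50)],
 "flask_lid":[box(-42,42,-28,28,0,24)],
 "nest":[box(-58,58,-44,44,0,10)]+[box(*sorted((sx*52.5,sx*29.5)),*sorted((sy*38.5,sy*29.5)),10,22) for sx in(1,-1) for sy in(1,-1)]}
def fit(views,name,x0,zfix=None,verbose=True):
    """views: list of (projfunc, region)"""
    cs=[]
    for pr,reg in views:
        m=reg.astype(np.uint8); n,l,s,_=cv2.connectedComponentsWithStats(m); m=(l==1+s[1:,4].argmax()).astype(np.uint8)
        c=max(cv2.findContours(m,cv2.RETR_EXTERNAL,cv2.CHAIN_APPROX_NONE)[0],key=len)[:,0].astype(float)
        ok=(c[:,0]>2)&(c[:,0]<509)&(c[:,1]>2)&(c[:,1]<381); cs.append(c[ok])
    def f(q):
        z=q[3] if zfix is None else zfix
        ct,st=np.cos(q[2]),np.sin(q[2]);R=np.array([[ct,-st,0],[st,ct,0],[0,0,1]]); out=[]
        for (pr,_),c in zip(views,cs):
            hs=[cv2.convexHull(pr(P@R.T+[q[0],q[1],z]).astype(np.float32)) for P in MODEL[name]]
            # contour pixels are centres of inside pixels: ~0.5 px inside the true edge
            out+= [max(cv2.pointPolygonTest(h,(float(a),float(b)),True) for h in hs)-0.5 for a,b in c]
        return out
    s=least_squares(f,list(x0[:3])+([] if zfix is not None else [x0[3]]),loss="soft_l1",f_scale=0.7,diff_step=1e-4,x_scale=[.01,.01,.05]+([] if zfix is not None else [.01]))
    r=np.array(f(s.x)); 
    if verbose: print(name,"x,y mm",(s.x[:2]*1000).round(1),"yaw deg",np.degrees(s.x[2]).round(2),"z mm",None if zfix is not None else (s.x[3]*1000).round(1),"rms px",np.sqrt((r**2).mean()).round(2),"med|r|",np.median(abs(r)).round(2))
    return s.x
def near(p,name,xyz,pr):
    best=None
    for r in env.outline_of(p,name):
        ys,xs=np.nonzero(r["region"]); c=np.array([xs.mean(),ys.mean()]); d=np.linalg.norm(c-pr(np.array([xyz]))[0])
        if best is None or d<best[0]: best=(d,r["region"])
    return best[1] if best is not None and best[0]<25 else None
E
python3 - <<'E'
from h import *
ini={"flask_base":([.504,-.472,.02],np.radians(190)),"nest":([.518,-.363,0],np.radians(10)),"flask_lid":([.456,-.181,.01],np.radians(190))}
p,o,W=shot("w1b"); S=env.grab_frame("scene"); D=env.grab_frame("side")
for n,(X,a) in ini.items():
  vs=[]
  for nm,q,pr in(("w",p,lambda Y:wproj(p,W,Y)),("sc",S,lambda Y:proj(S,Y)),("si",D,lambda Y:proj(D,Y))):
    r=near(q,n,X,pr)
    print(nm,n,None if r is None else r.sum())
    if r is not None: vs.append((pr,r)); 
    if r is not None: fit([vs[-1]],n,[*X[:2],a],zfix=0)
  if len(vs)>1: fit(vs,n,[*X[:2],a,0])
E
```

```text
w flask_base 3214
flask_base x,y mm [ 503.3 -469.5] yaw deg 194.52 z mm None rms px 0.46 med|r| 0.32
sc flask_base 915
flask_base x,y mm [ 500.  -468.8] yaw deg 193.87 z mm None rms px 0.45 med|r| 0.33
si flask_base 552
flask_base x,y mm [ 502.8 -466.9] yaw deg 196.4 z mm None rms px 0.73 med|r| 0.3
flask_base x,y mm [ 503.1 -469.5] yaw deg 194.52 z mm -1.1 rms px 0.64 med|r| 0.36
w nest 6261
nest x,y mm [ 520.1 -360.8] yaw deg 4.35 z mm None rms px 0.49 med|r| 0.33
sc nest 1028
nest x,y mm [ 518.  -360.5] yaw deg 5.15 z mm None rms px 0.56 med|r| 0.37
si nest 1010
nest x,y mm [ 519.4 -359.1] yaw deg 5.04 z mm None rms px 0.63 med|r| 0.48
nest x,y mm [ 520.  -360.7] yaw deg 4.35 z mm -0.4 rms px 0.59 med|r| 0.38
w flask_lid 2467
flask_lid x,y mm [ 457.4 -181.5] yaw deg 194.63 z mm None rms px 0.37 med|r| 0.25
sc flask_lid 557
flask_lid x,y mm [ 453.5 -184.2] yaw deg 194.67 z mm None rms px 0.37 med|r| 0.23
si flask_lid 737
flask_lid x,y mm [ 457.4 -180.3] yaw deg 195.1 z mm None rms px 0.38 med|r| 0.28
flask_lid x,y mm [ 457.1 -180.8] yaw deg 194.7 z mm -1.4 rms px 0.43 med|r| 0.29
```

Candidates for the base in w1.png are the white-faced aluminium block at (291,131), the pink look-alike at (387,127) and the lid at (80,110), which has holes instead of dowels. I choose the aluminium block; the close crop shows its white face, two dowels and brass ejector.

```bash
python3 -m jog '[0.2,0.2,0.2,0,0,0.043,0.6, 0.335,0.319,0.4,0,0,0.043,0.6, 0.335,0.319,0.6,0,0,0.043,0.6, 0.335,0.319,0.75,0,0,0.043,0.6, 0.335,0.319,0.83,0,0,0.043,0.6, 0.335,0.319,0.83,0,0,0.043,0.6, 0.335,0.319,0.83,0,0,0.043,0.6, 0.335,0.319,0.83,0,0,0.043,0.6]'
python3 - <<'E'
from h import *
p,o,W=shot("w2"); pr=lambda Y:wproj(p,W,Y)
X=np.array([.5033,-.4695,.02])
print(o["tcp_pos"],np.degrees(np.arctan2(*o["eef_rot"][:2,0][::-1])),o["clock"])
r=near(p,"flask_base",X,pr); print(None if r is None else r.sum())
if r is not None: fit([(pr,r)],"flask_base",[*X[:2],np.radians(194.5)],zfix=0)
r=near(p,"nest",[.52,-.361,0],pr)
if r is not None: fit([(pr,r)],"nest",[.52,-.361,np.radians(4.4)],zfix=0)
E
```

```text
clock: 4.8
tcp_pos: [0.5053, -0.4696, 0.0832]
eef_rot: [[0.968, 0.252, 0.002], [0.252, -0.968, -0.003], [0.001, 0.003, -1.0]]
ft_force: [-0.4, -0.9, 0.7]
width: 0.8
grip_force: 0.0
[ 0.50533337 -0.46958906  0.08316309] 14.60483851799043 4.8
6642
flask_base x,y mm [ 503.2 -469.4] yaw deg 195.04 z mm None rms px 0.58 med|r| 0.39
```

View pics/w2.png

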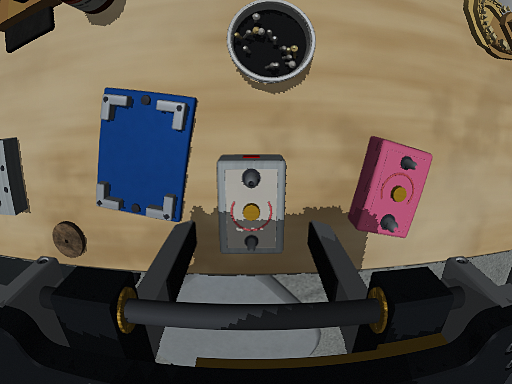

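```bash
python3 -m jog '[0,0,0.1,0,0,0,0.6, 0,0,0.25,0,0,0,0.6, 0,0,0.4,0,0,0,0.6, 0,0,0.5,0,0,0,0.6, 0,0,0.5,0,0,0,0.6, 0,0,0.5,0,0,0,0.6, 0,0,0.5,0,0,0,0.2, 0,0,0.5,0,0,0,-0.2]'
python3 -m jog '[0,0,0,0,0,0,-0.4, 0,0,0,0,0,0,-0.4, 0,0,0,0,0,0,-0.4, 0,0,0,0,0,0,-0.4, 0,0,0,0,0,0,-0.4, 0,0,0,0,0,0,-0.4, 0,0,0,0,0,0,-0.4, 0,0,0,0,0,0,-0.4]'
```

```text
clock: 5.75
tcp_pos: [0.5053, -0.4694, 0.0074]
eef_rot: [[0.968, 0.252, 0.002], [0.252, -0.968, -0.002], [0.001, 0.002, -1.0]]
ft_force: [0.1, 0.1, 0.3]
width: 0.668
grip_force: 0.0
clock: 6.55
tcp_pos: [0.5051, -0.4692, 0.0071]
eef_rot: [[0.968, 0.252, 0.001], [0.252, -0.968, -0.001], [0.001, 0.002, -1.0]]
ft_force: [0.2, 0.7, 5.7]
width: 0.594
grip_force: 30.0
```

```bash
python3 -m jog '[0,0,-0.15,0,0,0,-0.4, 0,0,-0.3,0,0,0,-0.4, 0,0,-0.4,0,0,0,-0.4, 0.08,-0.15,-0.4,0,0,0.06,-0.4, 0.16,-0.35,-0.4,0,0,0.12,-0.4, 0.23,-0.55,-0.4,0,0,0.18,-0.4, 0.291,-0.673,-0.4,0,0,0.228,-0.4, 0.291,-0.673,-0.4,0,0,0.228,-0.4]'
python3 - <<'E'
from h import *
p,o,W=shot("w3"); pr=lambda Y:wproj(p,W,Y)
print(o["tcp_pos"],o["eef_rot"][:,2],np.degrees(np.arctan2(*o["eef_rot"][:2,0][::-1])),o["clock"],o["qvel"].round(3) if hasattr(o["qvel"],"round") else o["qvel"])
N=env.outline_of(p,"nest");B=env.outline_of(p,"flask_base");L=env.outline_of(p,"flask_lid")
for n,rs,x in(("nest",N,[.52,-.361,np.radians(4.35)]),("flask_base",B,[*(np.array(o["tcp_pos"])[:2]-[.0019,0]),np.radians(184.35),o["tcp_pos"][2]-.007]),("flask_lid",L,[.4572,-.1812,np.radians(194.7)])):
  for r in rs: 
    ys,xs=np.nonzero(r["region"]); print(n,round(r["confidence"],2),r["region"].sum(),xs.mean().round(),ys.mean().round())
    if r["confidence"]>.4: fit([(pr,r["region"])],n,x,zfix=x[3] if len(x)>3 else 0)
E
```

```text
clock: 7.35
tcp_pos: [0.5209, -0.3563, 0.0644]
eef_rot: [[0.997, 0.078, -0.002], [0.078, -0.997, 0.003], [-0.002, -0.003, -1.0]]
ft_force: [-0.4, -0.9, -4.0]
width: 0.593
grip_force: 30.0
[ 0.52085824 -0.35629844  0.06436802] [-0.00245291  0.00316046 -0.999992  ] 4.499749155872058 7.35 [-0.04   0.019 -0.046 -0.024 -0.017 -0.044]
nest 0.77 4527 263.0 160.0
nest x,y mm [ 519.4 -361.1] yaw deg 4.3 z mm None rms px 14.28 med|r| 0.88
nest 0.54 11930 252.0 238.0
nest x,y mm [ 486.4 -358.4] yaw deg 5.28 z mm None rms px 4.08 med|r| 2.21
flask_base 0.78 12041 252.0 238.0
flask_base x,y mm [ 518.5 -356.2] yaw deg 184.69 z mm None rms px 2.46 med|r| 0.71
flask_base 0.69 484 251.0 257.0
flask_base x,y mm [ 549.9 -328.9] yaw deg 187.36 z mm None rms px 6.99 med|r| 3.35
flask_base 0.61 4411 482.0 195.0
flask_base x,y mm [ 568.2 -555. ] yaw deg 277.62 z mm None rms px 7.65 med|r| 2.02
flask_lid 0.81 3916 75.0 244.0
flask_lid x,y mm [ 457.8 -181.2] yaw deg 194.6 z mm None rms px 3.92 med|r| 0.6
```

View pics/w3.png

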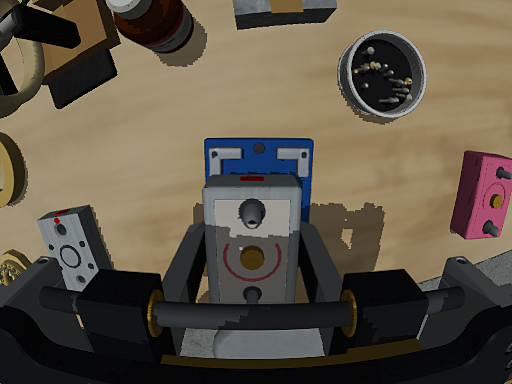

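```bash
python3 -m jog '[0,0,0,0,0,0,-0.4, 0,0,0,0,0,0,-0.4, 0,0,0,0,0,0,-0.4, 0,0,0,0,0,0,-0.4, 0,0,0,0,0,0,-0.4, 0,0,0,0,0,0,-0.4, 0,0,0,0,0,0,-0.4, 0,0,0,0,0,0,-0.4]'
python3 - <<'E'
s=open("h.py").read()
s=s.replace("def fit(views,name,x0,zfix=None,verbose=True):","def fit(views,name,x0,zfix=None,verbose=True,excl=None):").replace("cs.append(c[ok])","ok=ok&(True if excl is None else ~excl[c[:,1].astype(int),c[:,0].astype(int)]); cs.append(c[ok])")
open("h.py","w").write(s)
E
python3 - <<'E'
from h import *
p,o,W=shot("w4"); pr=lambda Y:wproj(p,W,Y)
print(o["tcp_pos"],o["eef_rot"][:,2],np.degrees(np.arctan2(*o["eef_rot"][:2,0][::-1])),o["clock"])
N=env.outline_of(p,"nest");B=env.outline_of(p,"flask_base")
t=np.array(o["tcp_pos"]);x=[*(t[:2]-[.002,0]),np.radians(184.5),t[2]-.007]
b=[r["region"] for r in B if r["region"].sum()>8000][0]
yy,xx=np.mgrid[:384,:512]
exf=(yy>222)|False   # fingers
fit([(pr,b)],"flask_base",x,zfix=x[3],excl=exf)
fit([(pr,b)],"flask_base",x,excl=exf)
bd=cv2.dilate(b.astype(np.uint8),np.ones((9,9)))>0
for r in N[:2]:
  n=r["region"]
  if n.sum()<8000: fit([(pr,n)],"nest",[.52,-.361,np.radians(4.35)],zfix=0,excl=bd|(yy>215))
E
```

```text
clock: 8.35
tcp_pos: [0.5214, -0.3598, 0.066]
eef_rot: [[0.997, 0.076, 0.0], [0.076, -0.997, 0.0], [0.0, -0.0, -1.0]]
ft_force: [-0.2, 0.9, -3.7]
width: 0.593
grip_force: 30.0
[ 0.52138962 -0.35984312  0.0659698 ] [ 3.67918136e-05  1.70857350e-05 -9.99999999e-01] 4.3520682619753295 8.35
flask_base x,y mm [ 518.5 -360.4] yaw deg 185.65 z mm None rms px 0.76 med|r| 0.52
flask_base x,y mm [ 518.  -360.5] yaw deg 185.63 z mm 56.8 rms px 0.62 med|r| 0.4
nest x,y mm [ 519.4 -360.8] yaw deg 3.81 z mm None rms px 0.49 med|r| 0.34
```

```bash
python3 -m jog '[0.008,0.003,0.08,0,0,0,-0.4, 0.008,0.003,0.16,0,0,0,-0.4, 0.008,0.003,0.22,0,0,0,-0.4, 0.008,0.003,0.24,0,0,0,-0.4, 0.008,0.003,0.25,0,0,0,-0.4, 0.008,0.003,0.26,0,0,0,-0.4, 0.008,0.003,0.27,0,0,0,-0.4, 0.008,0.003,0.27,0,0,0,-0.4]'
python3 - <<'E'
from h import *
p,o,W=shot("w5"); pr=lambda Y:wproj(p,W,Y)
print(o["tcp_pos"],o["clock"],o["ft_force"])
c=cv2.resize(p["color"][130:310,140:370],None,fx=3.2,fy=3.2,interpolation=cv2.INTER_CUBIC);cv2.imwrite("pics/c5.png",c)
E
```

```text
clock: 9.3
tcp_pos: [0.5225, -0.3601, 0.025]
eef_rot: [[0.997, 0.076, -0.0], [0.076, -0.997, 0.0], [-0.0, -0.0, -1.0]]
ft_force: [0.3, 1.1, -4.1]
width: 0.596
grip_force: 30.0
[ 0.52245887 -0.36011472  0.02504312] 9.3 [ 0.34347057  1.06309642 -4.12759971]
```

View pics/c5.png

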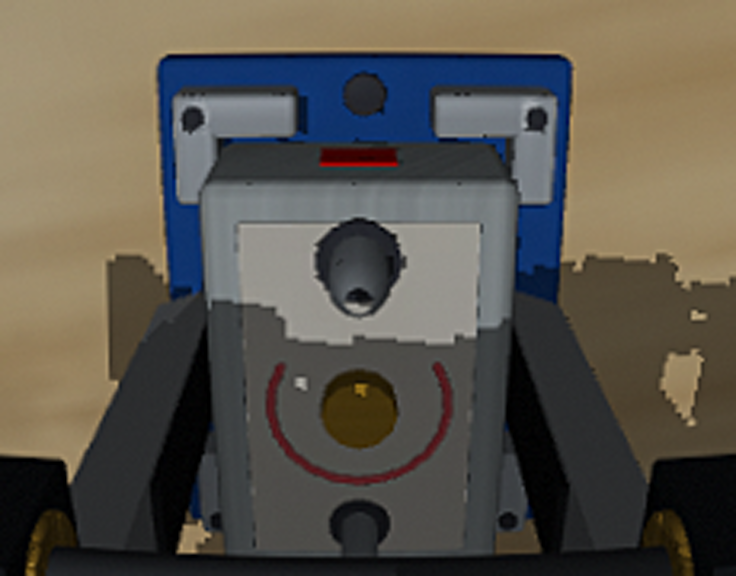

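The crop shows the base entered between the far brackets, with even gaps left (about 213) and right (about 510) and no contact force. I continue down.

```bash
python3 -m jog '[0,0,0.01,0,0,0,-0.4, 0,0,0.02,0,0,0,-0.4, 0,0,0.03,0,0,0,-0.4, 0,0,0.04,0,0,0,-0.4, 0,0,0.045,0,0,0,-0.4, 0,0,0.05,0,0,0,-0.4, 0,0,0.055,0,0,0,-0.4, 0,0,0.055,0,0,0,-0.4]'
```

```text
clock: 10.15
tcp_pos: [0.5227, -0.3603, 0.0172]
eef_rot: [[0.997, 0.076, 0.0], [0.076, -0.997, -0.0], [0.0, 0.0, -1.0]]
ft_force: [-0.6, 0.0, -3.9]
width: 0.595
grip_force: 30.0
```

```bash
python3 -m jog '[0,0,0.005,0,0,0,-0.4, 0,0,0.01,0,0,0,-0.4, 0,0,0.01,0,0,0,-0.4, 0,0,0.01,0,0,0,-0.4, 0,0,0.01,0,0,0,0.2, 0,0,0.01,0,0,0,0.6, 0,0,0.01,0,0,0,0.6, 0,0,0.01,0,0,0,0.6]'
python3 - <<'E'
from h import *
p,o,W=shot("w6"); pr=lambda Y:wproj(p,W,Y)
print(o["tcp_pos"],o["clock"],o["ft_force"])
E
```

```text
clock: 10.95
tcp_pos: [0.5228, -0.3605, 0.0159]
eef_rot: [[0.997, 0.076, 0.001], [0.076, -0.997, -0.001], [0.0, 0.001, -1.0]]
ft_force: [0.1, 0.2, 0.3]
width: 0.791
grip_force: 0.0
[ 0.52280122 -0.36052739  0.01585518] 10.95 [0.12042424 0.22204711 0.26688956]
```

```bash
python3 -m jog '[0,0,-0.2,0,0,0,0.6, 0,0,-0.4,0,0,0,0.6, 0,0,-0.6,0,0,0,0.6, -0.1,0,-0.75,0,0,0,0.6, -0.3,0,-0.8,0,0,0,0.6, -0.5,0,-0.8,0,0,0,0.6, -0.53,0,-0.8,0,0,0,0.6, -0.53,0,-0.8,0,0,0,0.6]'
python3 - <<'E'
from h import *
p,o,W=shot("w7"); pr=lambda Y:wproj(p,W,Y)
print(o["tcp_pos"],o["eef_rot"][:,2],o["clock"])
B=env.outline_of(p,"flask_base")
t=[.521,-.361]
for r in B:
  print(r["confidence"],r["region"].sum(),[m.mean() for m in np.nonzero(r["region"])])
b=near(p,"flask_base",[*t,.03],pr); fit([(pr,b)],"flask_base",[*t,np.radians(184.35)],zfix=.01); fit([(pr,b)],"flask_base",[*t,np.radians(184.35),.01])
N=env.outline_of(p,"nest")
bd=cv2.dilate(b.astype(np.uint8),np.ones((9,9)))>0
if N: fit([(pr,N[0]["region"])],"nest",[.52,-.361,np.radians(4.35)],zfix=0,excl=bd)
l=near(p,"flask_lid",[.457,-.181,.01],pr)
if l is not None: fit([(pr,l)],"flask_lid",[.457,-.181,np.radians(194.65)],zfix=0)
D=env.grab_frame("side");S=env.grab_frame("scene")
for z in(.3,.5,.7,.9,1.1):
  X=onplane(D,[[238,250]],z); print(z,X.round(2),proj(S,X).round())
cv2.imwrite("pics/s7.png",S["color"])
E
```

```text
clock: 11.8
tcp_pos: [0.443, -0.3664, 0.1357]
eef_rot: [[0.997, 0.075, 0.0], [0.075, -0.997, -0.0], [0.0, 0.0, -1.0]]
ft_force: [0.1, 0.4, 0.3]
width: 0.803
grip_force: 0.0
[ 0.4429903  -0.36641382  0.13571363] [ 3.19869252e-04 -7.28880781e-05 -9.99999946e-01] 11.8
0.73 5386 [np.float64(109.65855922762718), np.float64(251.77348681767546)]
0.64 3534 [np.float64(111.27730616864743), np.float64(449.8958687040181)]
flask_base x,y mm [ 521.  -360.5] yaw deg 184.87 z mm None rms px 0.7 med|r| 0.63
flask_base x,y mm [ 520.9 -360.5] yaw deg 184.76 z mm 6.3 rms px 0.55 med|r| 0.37
nest x,y mm [ 520.2 -361.3] yaw deg 4.53 z mm None rms px 0.44 med|r| 0.26
flask_lid x,y mm [ 457.3 -181.3] yaw deg 194.03 z mm None rms px 0.51 med|r| 0.32
0.3 [[ 0.45 -0.    0.3 ]] [[177.  84.]]
0.5 [[0.4  0.11 0.5 ]] [[137.   4.]]
0.7 [[0.35 0.22 0.7 ]] [[ 95. -80.]]
0.9 [[0.3  0.33 0.9 ]] [[  50. -170.]]
1.1 [[0.25 0.44 1.1 ]] [[   2. -264.]]
```

View pics/w7.png

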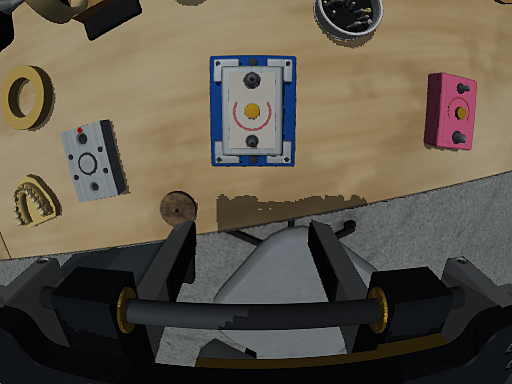

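```bash
python3 -m jog '[0.05,-0.2,0,0,0,-0.05,0.6, 0.1,-0.45,0,0,0,-0.1,0.6, 0.15,-0.7,0,0,0,-0.16,0.6, 0.187,-0.9,0,0,0,-0.229,0.6, 0.187,-1,0,0,0,-0.229,0.6, 0.187,-1,0,0,0,-0.229,0.6, 0.187,-1,0,0,0,-0.229,0.6, 0.187,-1,0,0,0,-0.229,0.6]'
python3 - <<'E'
from h import *
import pickle
p,o=pickle.load(open("w7.pkl","rb"));W=wcam(p,o)
print("ring right/bottom/left edge, cast:",wplane(p,W,[[53,100],[40,125],[27,129],[60,205],[45,178]],0.01).round(3))
p,o,W=shot("w8"); pr=lambda Y:wproj(p,W,Y)
yaw=np.degrees(np.arctan2(*o["eef_rot"][:2,0][::-1]))
print(o["tcp_pos"],yaw,o["clock"])
b=near(p,"flask_lid",[.457,-.181,.01],pr); q=fit([(pr,b)],"flask_lid",[.457,-.181,np.radians(194.65)],zfix=0); fit([(pr,b)],"flask_lid",[.457,-.181,np.radians(194.65),0])
d=np.append(q[:2]-o["tcp_pos"][:2],0)@np.array(o["eef_rot"]); print("rows xy",(d/.15).round(3),"rz",-(np.degrees(q[2])-180-yaw)/45)
E
```

```text
clock: 12.95
tcp_pos: [0.46, -0.2159, 0.1359]
eef_rot: [[0.968, 0.251, 0.0], [0.251, -0.968, -0.001], [0.0, 0.001, -1.0]]
ft_force: [0.4, 1.0, -0.1]
width: 0.801
grip_force: 0.0
ring right/bottom/left edge, cast: [[ 0.529 -0.124  0.01 ]
 [ 0.499 -0.102  0.01 ]
 [ 0.495 -0.078  0.01 ]
 [ 0.398 -0.125  0.01 ]
 [ 0.432 -0.104  0.01 ]]
[ 0.46004428 -0.21586502  0.13591855] 14.557237676352972 12.95
flask_lid x,y mm [ 456.3 -181.7] yaw deg 193.68 z mm None rms px 0.48 med|r| 0.25
flask_lid x,y mm [ 455.8 -181.6] yaw deg 193.68 z mm -1.9 rms px 0.43 med|r| 0.3
rows xy [ 0.033 -0.227 -0.   ] rz 0.019466509923569297
```

```bash
python3 -m jog '[0.033,-0.15,0.1,0,0,0.015,0.6, 0.033,-0.227,0.3,0,0,0.015,0.6, 0.033,-0.227,0.5,0,0,0.015,0.6, 0.033,-0.227,0.65,0,0,0.015,0.6, 0.033,-0.227,0.7,0,0,0.015,0.6, 0.033,-0.227,0.7,0,0,0.015,0.6, 0.033,-0.227,0.7,0,0,0.015,0.6, 0.033,-0.227,0.7,0,0,0.015,0.6]'
python3 -m jog '[0,0,0.06,0,0,0,0.6, 0,0,0.12,0,0,0,0.6, 0,0,0.16,0,0,0,0.6, 0,0,0.18,0,0,0,0.6, 0,0,0.18,0,0,0,0.6, 0,0,0.18,0,0,0,-0.2, 0,0,0.18,0,0,0,-0.4, 0,0,0.18,0,0,0,-0.4]'
python3 -m jog '[0,0,0,0,0,0,-0.4, 0,0,0,0,0,0,-0.4, 0,0,0,0,0,0,-0.4, 0,0,0,0,0,0,-0.4, 0,0,0,0,0,0,-0.4, 0,0,0,0,0,0,-0.4, 0,0,0,0,0,0,-0.4, 0,0,0,0,0,0,-0.4]'
```

```text
clock: 13.85
tcp_pos: [0.4572, -0.1813, 0.0322]
eef_rot: [[0.97, 0.241, 0.002], [0.241, -0.97, -0.002], [0.002, 0.002, -1.0]]
ft_force: [0.5, 0.9, 0.4]
width: 0.805
grip_force: 0.0
clock: 14.65
tcp_pos: [0.4564, -0.1807, 0.004]
eef_rot: [[0.97, 0.242, 0.001], [0.242, -0.97, -0.001], [0.001, 0.001, -1.0]]
ft_force: [0.1, -0.6, 0.2]
width: 0.591
grip_force: 30.0
clock: 15.45
tcp_pos: [0.4564, -0.1807, 0.004]
eef_rot: [[0.97, 0.242, 0.001], [0.242, -0.97, -0.001], [0.001, 0.001, -1.0]]
ft_force: [0.6, -0.9, 3.5]
width: 0.593
grip_force: 30.0
```

```bash
python3 -m jog '[0,0,-0.2,0,0,0,-0.4, 0,0,-0.45,0,0,0,-0.4, -0.05,0.1,-0.7,0,0,0,-0.4, -0.15,0.3,-0.8,0,0,0.05,-0.4, -0.25,0.5,-0.8,0,0,0.1,-0.4, -0.35,0.75,-0.8,0,0,0.16,-0.4, -0.45,0.95,-0.8,0,0,0.211,-0.4, -0.5,1,-0.8,0,0,0.211,-0.4]'
python3 -m jog '[0,0.1,0,0,0,0,-0.4, 0,0.16,0,0,0,0,-0.4, 0,0.16,0,0,0,0,-0.4, 0,0.16,0,0,0,0,-0.4, 0,0.16,0,0,0,0,-0.4, 0,0.16,0,0,0,0,-0.4, 0,0.16,0,0,0,0,-0.4, 0,0.16,0,0,0,0,-0.4]'
python3 - <<'E'
from h import *
p,o,W=shot("w9"); pr=lambda Y:wproj(p,W,Y)
yaw=np.degrees(np.arctan2(*o["eef_rot"][:2,0][::-1])); t=np.array(o["tcp_pos"])
print(t,yaw,o["clock"],o["eef_rot"][:,2])
b=near(p,"flask_base",[.521,-.3605,.03],pr)
print("base px",[m.mean() for m in np.nonzero(b)]);fit([(pr,b)],"flask_base",[.521,-.3605,np.radians(184.5)],zfix=.01); fit([(pr,b)],"flask_base",[.521,-.3605,np.radians(184.5),.01])
for k in("big_dowel_tip","lid_big_hole"):
  for r in env.pinpoint(p,k): print(k,np.round(r["xyz"],4),round(r["confidence"],2))
for r in env.outline_of(p,"flask_lid"):
  m=r["region"];print("lid",r["confidence"],m.sum(),[v.mean() for v in np.nonzero(m)])
  if m.sum()>5000:
    np.save("lid9",m); x=[*t[:2],np.radians(180+yaw),t[2]-.004]; fit([(pr,m)],"flask_lid",x,zfix=x[3]); fit([(pr,m)],"flask_lid",x)
N=env.outline_of(p,"nest"); bd=cv2.dilate(b.astype(np.uint8),np.ones((9,9)))>0
if N: fit([(pr,N[0]["region"])],"nest",[.52,-.361,np.radians(4.35)],zfix=0,excl=bd)
E
```

```text
clock: 16.25
tcp_pos: [0.4182, -0.3455, 0.1224]
eef_rot: [[0.997, 0.075, -0.002], [0.075, -0.997, 0.002], [-0.001, -0.002, -1.0]]
ft_force: [-0.1, 1.4, -3.2]
width: 0.596
grip_force: 30.0
clock: 17.05
tcp_pos: [0.4215, -0.3677, 0.1238]
eef_rot: [[0.997, 0.079, 0.0], [0.079, -0.997, -0.0], [0.0, 0.0, -1.0]]
ft_force: [0.1, 0.6, -2.3]
width: 0.59
grip_force: 30.0
[ 0.42151052 -0.36773453  0.12378119] 4.50437147492585 17.05 [ 8.35389957e-05 -6.10453672e-05 -9.99999995e-01]
base px [np.float64(86.68997824995817), np.float64(252.30701020578886)]
flask_base x,y mm [ 520.6 -360.3] yaw deg 184.15 z mm None rms px 0.53 med|r| 0.33
flask_base x,y mm [ 520.7 -360.3] yaw deg 184.09 z mm 8.3 rms px 0.48 med|r| 0.27
big_dowel_tip [ 0.5194 -0.5923  0.0484] 0.84
big_dowel_tip [ 0.5489 -0.3576  0.0614] 0.79
lid_big_hole [ 0.4518 -0.3642  0.1231] 0.86
lid 0.66 12154 [np.float64(233.90011518841533), np.float64(251.69318742800723)]
flask_lid x,y mm [ 422.1 -367.2] yaw deg 184.29 z mm None rms px 0.57 med|r| 0.4
flask_lid x,y mm [ 422.5 -367.2] yaw deg 184.31 z mm 120.9 rms px 0.44 med|r| 0.15
nest x,y mm [ 520.3 -361.3] yaw deg 4.13 z mm None rms px 0.75 med|r| 0.47
```

View pics/w9.png

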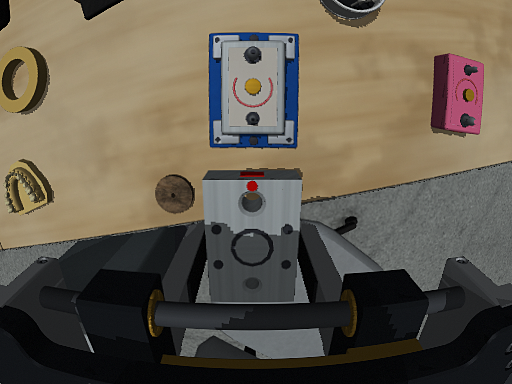

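```bash
python3 - <<'E'
from h import *
import pickle
def meas(fn,B,yawB,zb,L=None,yawL=0,zL=0):
    p,o=pickle.load(open(fn+".pkl","rb"));W=wcam(p,o);g=cv2.cvtColor(p["color"],cv2.COLOR_BGR2GRAY)
    def one(tag,C,yaw,parts,thr):
        c,s=np.cos(np.radians(yaw)),np.sin(np.radians(yaw));R=np.array([[c,-s,0],[s,c,0],[0,0,1]])
        m=np.zeros(g.shape,np.uint8)
        hs=[]
        for P in parts:
            h=cv2.convexHull(wproj(p,W,P@R.T+C).astype(np.float32)); hs.append(h)
            cv2.fillConvexPoly(m,np.round(h*16).astype(np.int32),1,shift=4)
        roi=cv2.dilate(m,np.ones((7,7)))>0
        d=(g<thr)&roi
        mc=np.array([v.mean() for v in np.nonzero(m)])[::-1]; dc=np.array([v.mean() for v in np.nonzero(d)])[::-1]
        z=np.mean([P[:,2].mean() for P in parts])+C[2]
        e=(wplane(p,W,dc,z)-wplane(p,W,mc,z))[0,:2]*1000
        print(fn,tag,"model px",mc.round(1),m.sum(),"dark px",dc.round(1),d.sum(),"err mm world",e.round(2))
    one("thick",np.array([*B,zb]),yawB,MODEL["flask_base"][1:3],130)
    one("thin",np.array([*B,zb]),yawB,MODEL["flask_base"][3:5],130)
    if L is not None:
        one("bighole",np.array([*L,zL]),yawL,[cyl(-28,6,23.9,24)],130); one("smallhole",np.array([*L,zL]),yawL,[cyl(28,4.5,23.9,24)],110)
    return p["color"]
im=meas("w9",[.5207,-.3604],184.4,.010,[.4222,-.3672],184.4,.120)
meas("w7",[.5207,-.3604],184.4,.010)
print(cv2.cvtColor(im,cv2.COLOR_BGR2GRAY)[44:66,242:264]);print(cv2.cvtColor(im,cv2.COLOR_BGR2GRAY)[190:214,238:268:1])
E
```

```text
w9 thick model px [252.7  53. ] 158 dark px [252.6  54.7] 254 err mm world [-1.5  -0.02]
w9 thin model px [252.6 118.4] 73 dark px [252.3 118.4] 165 err mm world [0.01 0.32]
w9 bighole model px [251.6 202.8] 359 dark px [251.6 202.9] 607 err mm world [-0.06  0.02]
w9 smallhole model px [251.5 284.7] 143 dark px [251.7 284.8] 347 err mm world [-0.05 -0.11]
w7 thick model px [251.7  78.9] 128 dark px [251.6  79.9] 241 err mm world [-0.91  0.02]
w7 thin model px [252.  141.6] 76 dark px [251.5 141.7] 169 err mm world [-0.12  0.41]
[[157 154 153 156 158 159 154 154 154 153 150 153 159 162 152 150 155 153
  151 148 147 146]
 [157 154 154 155 158 158 154 155 159 160 158 161 164 167 154 150 154 154
  150 148 148 148]
 [158 155 154 156 161 162 160 165 155 104  79  79  84 182 164 156 156 154
  151 148 147 147]
 [146 145 144 147 152 155 134  66  38  56  69  65  49  30  68 130 158 152
  145 144 143 148]
 [156 154 156 160 161 129  68  59  83  93  90  86  80  64  45  43 105 160
  162 159 158 155]
 [155 155 157 159 105  49  61  83  94  83  64  63  69  78  59  42  41 101
  158 160 156 155]
 [155 15
[... 3781 characters left out ...]
 51  54  53  55  57  58
   58  57  49  48  95 118 116 112 118 135 138 135]
 [138 126 105 101 104 111  86  50  36  41  47  49  51  52  56  58  60  56
   55  51  50  97 121 121 116 112 127 137 138 136]
 [137 139 113 101 105 106 114 103  72  50  45  48  51  53  56  55  53  53
   51  66 118 127 124 118 115 119 133 139 138 135]
 [136 136 125 108 103 106 110 115 121 111  80  55  50  55  52  52  55  66
   84 121 125 121 119 117 115 128 135 137 137 135]
 [135 136 136 125 110 106 110 113 117 124 130 115 109 111  95 103 123 127
  128 124 120 120 119 116 123 133 135 138 137 136]
 [136 134 132 133 125 113 110 113 116 118 122 124 124 124 126 124 120 121
  122 120 118 118 118 124 130 134 134 137 137 136]]
```

```bash
python3 -m jog '[0.15,0,0,0,0,0,-0.4, 0.35,0,0,0,0,0,-0.4, 0.55,0.006,0.05,0,0,0,-0.4, 0.65,0.006,0.15,0,0,0,-0.4, 0.658,0.006,0.25,0,0,0,-0.4, 0.658,0.006,0.32,0,0,0,-0.4, 0.658,0.006,0.32,0,0,0,-0.4, 0.658,0.006,0.32,0,0,0,-0.4]'
python3 -m jog '[0,0,0,0,0,0,-0.4, 0,0,0,0,0,0,-0.4, 0,0,0,0,0,0,-0.4, 0,0,0,0,0,0,-0.4, 0,0,0,0,0,0,-0.4, 0,0,0,0,0,0,-0.4, 0,0,0,0,0,0,-0.4, 0,0,0,0,0,0,-0.4]'
python3 - <<'E'
from h import *
o=env.get_obs();print(o["tcp_pos"],np.degrees(np.arctan2(*o["eef_rot"][:2,0][::-1])),o["clock"],o["ft_force"])
E
```

```text
clock: 18.15
tcp_pos: [0.5191, -0.3613, 0.0756]
eef_rot: [[0.997, 0.077, -0.001], [0.077, -0.997, 0.0], [-0.0, -0.0, -1.0]]
ft_force: [0.5, -0.5, -2.5]
width: 0.596
grip_force: 30.0
clock: 18.95
tcp_pos: [0.5199, -0.3611, 0.0757]
eef_rot: [[0.997, 0.078, -0.0], [0.078, -0.997, 0.0], [-0.0, -0.0, -1.0]]
ft_force: [-0.8, 1.1, -3.6]
width: 0.593
grip_force: 30.0
[ 0.51990995 -0.36111191  0.07568676] 4.488630714465382 18.95 [-0.81018871  1.13446237 -3.64320264]
```

```bash
python3 -m jog '[0,-0.002,0.03,0,0,0,-0.4, 0,-0.002,0.06,0,0,0,-0.4, 0,-0.002,0.075,0,0,0,-0.4, 0,-0.002,0.085,0,0,0,-0.4, 0,-0.002,0.095,0,0,0,-0.4, 0,-0.002,0.105,0,0,0,-0.4, 0,-0.002,0.11,0,0,0,-0.4, 0,-0.002,0.11,0,0,0,-0.4]'
```

```text
clock: 19.75
tcp_pos: [0.5198, -0.3608, 0.0591]
eef_rot: [[0.997, 0.078, -0.0], [0.078, -0.997, 0.0], [-0.0, -0.0, -1.0]]
ft_force: [-0.2, -0.1, -3.7]
width: 0.595
grip_force: 30.0
```

```bash
python3 -m jog '[0,0,0.008,0,0,0,-0.4, 0,0,0.015,0,0,0,-0.4, 0,0,0.02,0,0,0,-0.4, 0,0,0.025,0,0,0,-0.4, 0,0,0.03,0,0,0,-0.4, 0,0,0.035,0,0,0,-0.4, 0,0,0.035,0,0,0,-0.4, 0,0,0.035,0,0,0,-0.4]'
```

```text
clock: 20.55
tcp_pos: [0.5199, -0.3609, 0.054]
eef_rot: [[0.997, 0.078, -0.0], [0.078, -0.997, 0.0], [-0.0, -0.0, -1.0]]
ft_force: [0.7, -0.3, -2.3]
width: 0.594
grip_force: 30.0
```

```bash
python3 -m jog '[0,0,0.006,0,0,0,-0.4, 0,0,0.012,0,0,0,-0.4, 0,0,0.018,0,0,0,-0.4, 0,0,0.024,0,0,0,-0.4, 0,0,0.03,0,0,0,-0.4, 0,0,0.036,0,0,0,-0.4, 0,0,0.036,0,0,0,-0.4, 0,0,0.036,0,0,0,-0.4]'
```

```text
clock: 21.35
tcp_pos: [0.52, -0.3609, 0.0495]
eef_rot: [[0.997, 0.078, -0.0], [0.078, -0.997, 0.0], [-0.0, -0.0, -1.0]]
ft_force: [-4.8, 2.5, 7.0]
width: 0.595
grip_force: 30.0
```

```bash
python3 -m jog '[0,0,0.006,0,0,0,-0.4, 0,0,0.012,0,0,0,-0.4, 0,0,0.018,0,0,0,-0.4, 0,0,0.024,0,0,0,-0.4, 0,0,0.026,0,0,0,-0.4, 0,0,0.028,0,0,0,-0.4, 0,0,0.028,0,0,0,-0.4, 0,0,0.028,0,0,0,-0.4]'
```

```text
clock: 22.15
tcp_pos: [0.52, -0.3609, 0.0461]
eef_rot: [[0.997, 0.078, -0.0], [0.078, -0.997, 0.0], [-0.0, -0.0, -1.0]]
ft_force: [-5.4, 4.6, 12.0]
width: 0.593
grip_force: 30.0
```

```bash
python3 -m jog '[0,0,0.002,0,0,0,-0.4, 0,0,0.004,0,0,0,-0.4, 0,0,0.006,0,0,0,-0.4, 0,0,0.006,0,0,0,-0.4, 0,0,0.006,0,0,0,-0.4, 0,0,0.006,0,0,0,-0.4, 0,0,0.006,0,0,0,-0.4, 0,0,0.006,0,0,0,-0.4]'
python3 - <<'E'
from h import *
o=env.get_obs();print(o["tcp_pos"],o["ft_force"],o["clock"])
E
```

```text
clock: 22.95
tcp_pos: [0.52, -0.3609, 0.046]
eef_rot: [[0.997, 0.079, -0.001], [0.079, -0.997, 0.0], [-0.001, -0.0, -1.0]]
ft_force: [-7.8, 6.9, 15.8]
width: 0.593
grip_force: 30.0
[ 0.52000546 -0.36094681  0.04604025] [-7.8237295   6.89167265 15.84134135] 22.95
```

```bash
python3 -m jog '[-0.002,-0.002,0,0,0,0,-0.4, -0.003,-0.003,0.002,0,0,0,-0.4, -0.004,-0.004,0.004,0,0,0,-0.4, -0.004,-0.004,0.005,0,0,0,-0.4, -0.004,-0.004,0.005,0,0,0,-0.4, -0.004,-0.004,0.005,0,0,0,-0.4, -0.004,-0.004,0.005,0,0,0,-0.4, -0.004,-0.004,0.005,0,0,0,-0.4]'
python3 - <<'E'
from h import *
p,o,W=shot("w10"); S=env.grab_frame("scene");D=env.grab_frame("side")
print(o["tcp_pos"],o["ft_force"],o["grip_force"])
u=proj(S,[[.52,-.36,.04]])[0].astype(int);v=proj(D,[[.52,-.36,.04]])[0].astype(int);print(u,v)
a=cv2.resize(S["color"][u[1]-33:u[1]+33,u[0]-40:u[0]+40],(480,396),interpolation=cv2.INTER_CUBIC)
b=cv2.resize(p["color"][130:328,180:330],(300,396),interpolation=cv2.INTER_CUBIC)
cv2.imwrite("pics/c10.png",np.hstack([a,b]))
E
```

```text
clock: 23.75
tcp_pos: [0.52, -0.3609, 0.046]
eef_rot: [[0.997, 0.079, 0.001], [0.079, -0.997, -0.001], [0.001, 0.001, -1.0]]
ft_force: [-6.7, 5.9, 17.0]
width: 0.596
grip_force: 30.0
[ 0.51999387 -0.36092522  0.04601599] [-6.66821381  5.92798461 16.95437196] 30.006076991558075
[270 209] [263 189]
```

View pics/c10.png

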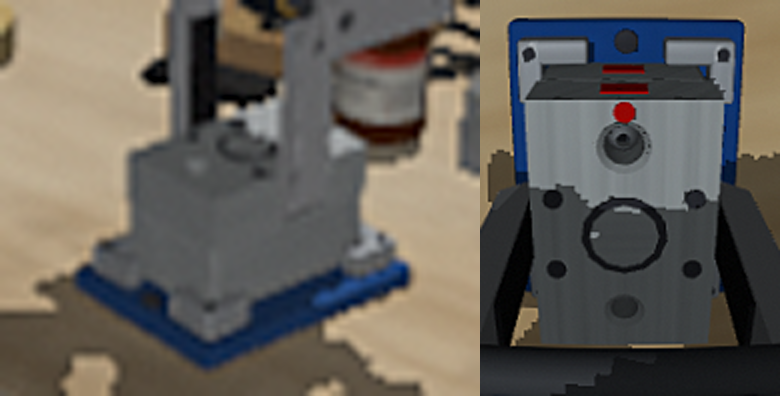

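The picture shows the base seated between the brackets and the lid closed on it with no gap. The red marks line up and the dowel is visible in the big hole. The push is steady at 17 N with the grip at 30 N.

```bash
python3 -c "
from station import env
print(env.finish_job())"
```

```text
the job is handed in; nothing more can be done
None
```

I set the base down in the nest pocket and let go, then fitted the lid over the dowels and pressed it flush; I handed the job in at about 24 s, still holding it shut with a 17 N push, and left everything else where it stood.

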